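# Set the stop arm to the orange gauge with the knurled collar

## Task

Take the setting gauge with the orange handle from the rubber mat and slide it, tongue first and lying flat, straight under the foot of the stop arm until its tip butts against the back stop. Then spin the knurled brass collar to bring the foot down until it presses snugly on the gauge with about 15 N, never hard, let go, and leave the gauge in place. Do not disturb the other things on the bench.

Things in the scene. Friction and masses are not known exactly. Their poses are not given: they have to be found in the camera images.
- stand: Fixed steel stop stand; place and yaw vary. Origin on the axis of its upright 15 mm threaded rod, at table height; the rod ends 148 mm up. Dark base plate: 100 mm in x, y from -195 to +50 mm, flat top 15 mm up. A blue arm reaches from the rod to -y above the line x = 0. An 8 mm guide rod at y = +32 mm is 95 mm high.
- back_stop (a point): Foot of the back stop's face, on the base plate's top (15 mm up), at the stand's x = 0, y = -48 mm; axes as the stand's. The steel block is 30 mm wide, 14 mm high, its face looks to the stand's -y. The gauge lies on the plate along x = 0, tongue to +y, and is pushed in along +y up to this face. No side guides.
- stop_arm: Blue arm that goes up and down with the collar without turning. Origin: centre of the underside of its rubber-tipped foot (18 mm round, 26 mm high, unloaded; gives 1 mm per 20 N), 72 mm from the rod to the stand's -y. The bar (22 mm wide, 26 to 44 mm above the origin) ends 13 mm beyond the foot's centre. It starts 4 to 13 mm above the top of the gauge in place.
- collar (a joint): Collar's angle, rad. Fast right-hand thread: clockwise from above (value falls) lowers collar and arm 5.73 mm per rad (36 mm a turn); 0.8 to 2.4 rad are needed. Steady friction about 0.08 N m; stays where left. Once the foot is on the gauge each further 0.1 rad presses about 11 N more and adds about 0.065 N m to the turning moment. Never press with over 30 N.
- collar_grip (a point): Middle of the collar's knurled grip, on the rod axis, 70 mm above the foot's underside. Brass cylinder 42 mm in diameter, 26 mm high, red mark on top; 13 mm of free space under it above the arm bar. The rod stands up to 40 mm above this point, between the fingers. Grip from above at any yaw and follow it down as it turns.
- gauge_orange: Setting gauge on the mat, 130 mm long, about 0.22 kg; place and yaw vary, on either side of the mat. Origin: middle of its underside; x from handle to tip, z up. Brass tongue: x -15 to +65 mm, 24 mm wide, 28 mm thick. Orange handle: x -65 to -15 mm (middle -40), 20 mm wide in y, 42 mm high; grip it across y from above.
- gauge_tip (a point): Middle of the lower edge of the orange gauge's tongue end (gauge x = +65 mm, on the underside). Fully home it is at the back_stop point.
- gauge_black: Another gauge, black handle, tongue 20 mm thick, otherwise like the orange one and lying about 110 mm beside it on the mat. Leave alone.
- mat: Black rubber mat, 230 mm (x) by 210 mm (y), 4 mm thick, fixed; origin under its centre. Both gauges lie on it.
- bushing: Loose brass bushing standing on the table to the left of the stand, 26 mm in diameter, 40 mm high, origin under its centre. Leave alone.
Mind the look-alikes: they are no part of the job. What is shaped like the gauge_orange but turquoise is not meant.

How it is judged:
On the way, in this order (a step that is already met when the one before it is completed fails the run):
1. the orange gauge lies flat and fully home against the back stop under the foot, which does not touch it yet (y of gauge_tip in the frame of stand above -0.052 m and x of gauge_tip in the frame of stand between -0.008 and 0.008 m and angle between the x axis of gauge_orange and the y axis of stand, either way round below 0.12 rad and angle between gauge_orange's own z axis and vertical below 0.06 rad and z of gauge_tip in the frame of stand between 0.01 and 0.019 m and contact force between stop_arm and gauge_orange below 0.2 N), for 0.2 s.
2. the foot has been brought down onto the gauge and presses it with over 5 N (y of gauge_tip in the frame of stand above -0.052 m and x of gauge_tip in the frame of stand between -0.008 and 0.008 m and angle between the x axis of gauge_orange and the y axis of stand, either way round below 0.12 rad and angle between gauge_orange's own z axis and vertical below 0.06 rad and z of gauge_tip in the frame of stand between 0.01 and 0.019 m and contact force between stop_arm and gauge_orange above 5 N), for 0.2 s.
At the end, for the whole second after the job is handed in: The orange gauge lies flat (within 0.06 rad) on the stand's plate, its tip within 4 mm of the back stop and within 8 mm of the stand's line x = 0, straight within 0.12 rad; the foot rests on it with 5 to 25 N; gauge and collar are at rest (all of step 2 and contact force between stop_arm and gauge_orange below 25 N and linear speed of gauge_orange below 0.01 m/s and velocity of joint collar between -0.05 and 0.05 rad/s); the robot touches nothing.
It fails at once if foot and gauge press each other with more than 30 N (contact force between stop_arm and gauge_orange above 30 N).
It fails at once if a bystander (black gauge, bushing) is moved more than 15 mm (distance of any of gauge_black, bushing from where it was at the start of the episode above 0.015 m).
It also fails if it takes over 72 s, if anything falls off the work surface, if the arm or the gripper's body presses on something with over 40 N, if the wrist force passes 120 N, or if a joint passes its speed limit or range.

## Robot

A 6-joint arm with a two-finger parallel gripper is mounted at the origin on the work surface. World frame = base frame: x ahead of the robot, y to its left, z up, the work surface at z = 0. Lengths are in m, angles in rad, forces in N, time in s.
With the tool pointing down it reaches from about 0.3 to 0.95 m from the base axis. Payload 3.1 kg.
Tool frame: the origin (TCP) lies on the centre line of the jaws, within the pads' length; the fingertips stand 14 mm ahead of it and the grasp point (between the pads) lies 5 mm behind it; z points along the fingers, y is the line along which they close (so a half turn about z gives the same grasp; the last joint's range is limited). The gripper opens to 85 mm and grips with 20 to 120 N. Pads are 22 mm wide; open, the fingers measure 114 mm over their backs; the gripper's body (76 mm by 85 mm) begins 54 mm behind the grasp point. The pads swing forward as they close: fully open they stand 13 mm farther back than shut.
Start: joints at [-1.285, 0.308, 1.634, -0, 1.2, -0.07], TCP at [0.218, -0.586, 0.245] pointing down, gripper open.
Joint ranges: [-3.06, 3.06], [-0.79, 1.96], [0.05, 2.63], [-1.19, 4.34], [0.05, 2.64], [-2.94, 2.94]. Speed limits (rad/s): [2.79, 2.79, 3.14, 3.14, 3.14, 3.14].

## Interface

Orientations are given as a unit quaternion [x, y, z, w].
In Python, from workcell import bot gives the robot as it stands. Calls block until the motion is done:
- bot.move_pose(position, orientation): joint-space move of the TCP to a pose.
- bot.servo_line(position, rot=None, max_speed=0.15): straight line of the TCP; rot=None keeps the orientation; max_speed is the mean speed in m/s.
- bot.set_joints(angles): joint-space move.
- bot.move_gripper(opening, strength=None): opening from 0.0 (shut) to 1.0 (fully open); strength is the grip in N (None keeps the last); returns when the fingers have stopped.
- bot.sleep(seconds).
- bot.ik(position, orientation): joint angles nearest the present ones, or None.
- bot.get_obs(): the state.
- bot.camera(name): name is "side" or "top"; returns a dict with "pixels" (420x560x3 uint8, red, green, blue), "range_z" (420x560 float32, m along the optical axis (not along the pixel's ray), 0 where there is no reading), "mtx" (3x3 intrinsics, pixels), "k1" (the pictures are not rectified: a ray, as slopes to the right and down, at radius r is drawn at 1 + k1 r^2 times it, then the intrinsics apply), "rvec" (rotation vector, rad) and "tvec" (3), from world to camera coordinates, as OpenCV has them. Camera axes: x right, y down, z forward; pixel columns grow to the right and rows downward; lengths in m; the calibration is good to about 2 mm. A picture is of the moment at which its call begins.
A pose or a line that the arm cannot do raises bot.PlanningError and nothing moves.
- bot.job_done(): hands the job in; it is judged then, once.
The state is a dict: "time": time; "joint_pos": joint angles; "joint_vel": joint speeds; "effort": joint torques, N m; "ee_pos": TCP position; "tcp_rot": TCP orientation; "wrist_force": force on the tool from outside, world axes, zero at the start; "wrist_torque": the same for the moment, N m; "finger_gap": opening from 0.0 (shut) to 1.0 (fully open); "grasp_force": force on a finger pad.
Only numpy, scipy, OpenCV 4.12 (cv2) and the standard library are available. Lean on these libraries where they do the work, as an engineer would, in place of code of your own. Each camera call takes 0.05 s, during which the arm holds its last target. There are 200 camera calls.

## Working session

There is one attempt and no reset: what is moved stays moved. The work goes in short steps, each a Python script; the robot and the scene stay as the last script left them, time stands still between calls to the robot, and variables do not carry over. Pictures are saved under pics/ and viewed, at most 10 in all, crops included, and the job is handed in when it is done.

```bash
mkdir -p pics; cat > h.py <<'E'
import numpy as np, cv2
from workcell import bot
from scipy.spatial.transform import Rotation as R
def cloud(c):
    """world xyz per pixel"""
    h,w=c["range_z"].shape; K=np.array(c["mtx"]); k=c["k1"]
    u,v=np.meshgrid(np.arange(w),np.arange(h))
    p=cv2.undistortPoints(np.stack([u,v],-1).reshape(-1,1,2).astype(np.float64),K,np.array([k,0,0,0,0.])).reshape(h,w,2)
    z=c["range_z"][...,None].astype(float)
    P=np.concatenate([p*z,z],-1)
    M=R.from_rotvec(np.ravel(c["rvec"])).as_matrix(); t=np.ravel(c["tvec"])
    W=(P-t)@M; W[c["range_z"]==0]=np.nan
    return W
def save(c,n,crop=None,s=1):
    im=c["pixels"][...,::-1]
    if crop: im=im[crop[1]:crop[3],crop[0]:crop[2]]
    cv2.imwrite("pics/"+n,cv2.resize(im,None,fx=s,fy=s,interpolation=cv2.INTER_CUBIC))
def down(yaw):  # tool z down, tool y axis (closing) at world angle yaw
    y=np.array([np.cos(yaw),np.sin(yaw),0]);z=np.array([0,0,-1.]);x=np.cross(y,z)
    return R.from_matrix(np.stack([x,y,z],1)).as_quat()
E
python3 - <<'E'
from h import *
import pickle
for n in("top","side"):
    c=bot.camera(n); save(c,n+"0.png"); pickle.dump(c,open(n+"0.pkl","wb")); print(n,np.array(c["mtx"]).tolist(),c["k1"],np.linalg.norm(c["tvec"]), -R.from_rotvec(np.ravel(c["rvec"])).inv().apply(np.ravel(c["tvec"])))
o=bot.get_obs();print(o)
E
```

```text
top [[468.62865083962134, 0.0, 277.173823645592], [0.0, 468.62865083962134, 207.90070360756812], [0.0, 0.0, 1.0]] -0.07650695613822535 1.491318254186672 [ 0.21409888 -0.01922876  1.47574458]
side [[396.01166031556824, 0.0, 282.2506859922761], [0.0, 396.01166031556824, 211.70810916299843], [0.0, 0.0, 1.0]] -0.036099918900192256 0.9688143713068651 [0.04545877 0.75168    0.60951781]
{'time': 0.1, 'joint_pos': array([-1.28467391e+00,  3.08927193e-01,  1.63511100e+00, -1.66553627e-05,
        1.19968468e+00, -6.96715112e-02]), 'joint_vel': array([ 0.00070832, -0.0016159 , -0.00398594, -0.00064321, -0.00059735,
       -0.00032848]), 'effort': array([-5.72834488e-04, -4.16407835e+01, -2.77645004e+01, -4.56133648e-05,
        4.03662503e-03, -1.50552279e-05]), 'ee_pos': array([ 0.21748671, -0.58515048,  0.24413146]), 'tcp_rot': array([ 9.84216929e-01,  1.76962999e-01, -1.22759355e-04, -1.05804115e-03]), 'wrist_force': array([0.16242403, 0.19134725, 0.51204763]), 'wrist_torque': array([-0.04358232,  0.02633934, -0.03734146]), 'grasp_force': 0.0, 'finger_gap': 0.9996063916752912}
```

View pics/top0.png

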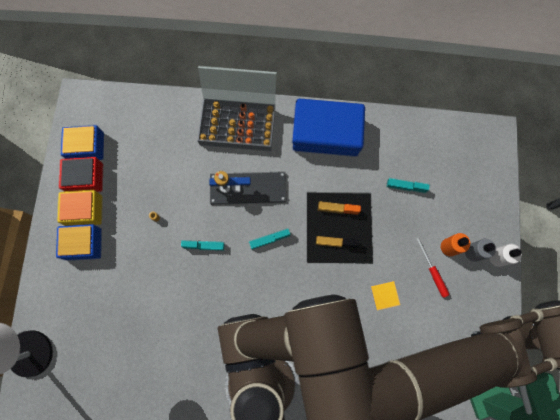

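View pics/side0.png

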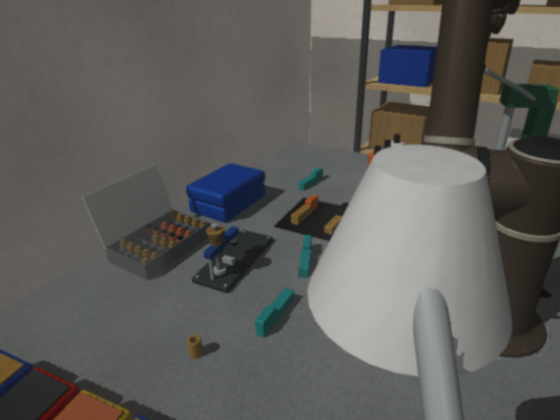

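The top view shows these candidates: the gauge on the mat at (340,208) has a brass tongue on the left and an orange handle at (353,209). The black-handled gauge is at (340,242), and turquoise decoys are at (203,245), (270,239) and (408,185). The one at (340,208) fits, being orange-handled and on the mat. The stand is at (249,188) with its collar at (222,178), and the bushing is at (154,216). I'll measure these and confirm the gauge in a crop.

```bash
python3 - <<'E'
from h import *
import pickle
c=pickle.load(open("top0.pkl","rb")); W=cloud(c)
save(c,"crop0.png",(195,150,385,275),4)
rgb=c["pixels"]; hsv=cv2.cvtColor(rgb,cv2.COLOR_RGB2HSV)
def roi(m,x0,y0,x1,y1):
    o=np.zeros_like(m);o[y0:y1,x0:x1]=m[y0:y1,x0:x1];return o
def rect(P):
    (cx,cy),(a,b),_=r=cv2.minAreaRect((P[:,:2]*1000).astype(np.float32)); print("  rect",np.round(r[0],1),np.round(r[1],1),"ang",round(r[2],2))
Z=W[...,2]
print("depth noise table",np.nanmean(Z[270:290,200:240]),np.nanstd(Z[270:290,200:240]), "mat",np.nanmean(Z[215:232,310:370]))
# gauge region: height>0.02 in mat top half
m=roi(Z>0.02,305,192,374,226); P=W[m]; print("gauge",P.mean(0),len(P)); rect(P)
for nm,lo,hi in(("tongue",.024,.037),("handle",.039,.055)):
    q=P[(P[:,2]>lo)&(P[:,2]<hi)]; print(nm,len(q),np.median(q,0)); rect(q)
# stand plate
m=roi((Z>0.008)&(Z<0.022),200,160,296,214);m=cv2.morphologyEx(m.astype(np.uint8),cv2.MORPH_OPEN,np.ones((3,3)))>0;P=W[m];print("plate",len(P),np.median(P[:,2]));rect(P)
S=roi(Z>0.05,200,160,296,214)
for lo,hi in((.05,.07),(.07,.085),(.085,.1),(.1,.115),(.115,.13),(.13,.16)):
    q=W[S&(Z>lo)&(Z<=hi)]; print(lo,len(q), q.mean(0) if len(q) else ''); 
b=roi((hsv[...,0]>105)&(hsv[...,0]<130)&(hsv[...,1]>150),200,165,296,214); q=W[b]; print("blue",len(q),np.median(q,0)); q=q[np.abs(q[:,2]-np.median(q[:,2]))<.01];rect(q); v=cv2.fitLine(q[:,:2].astype(np.float32),2,0,.01,.01).ravel();print(v)
m=roi(Z>0.02,140,200,168,232);print("bush",W[m].mean(0),W[m][:,2].max())
E
```

```text
depth noise table -0.000888325234933994 0.0031613048435490463 mat 0.0035115712913678845
gauge [ 0.56141625 -0.19378559  0.03510509] 326
  rect [ 562.8 -194.3] [126.4  25.9] ang 88.07
tongue 206 [ 0.56194418 -0.17575085  0.03107288]
  rect [ 562.7 -194. ] [125.9  25.5] ang 87.4
handle 98 [ 0.56078132 -0.23401792  0.04511891]
  rect [ 561.7 -214.8] [85.2 21. ] ang 89.18
plate 1653 0.014122904845980153
  rect [606.2 101.3] [101.4 244.4] ang 6.42
0.05 7 [0.59538912 0.13587492 0.05789947]
0.07 12 [0.58745458 0.17242309 0.0805009 ]
0.085 202 [0.59993244 0.13819044 0.09421922]
0.1 25 [0.59465571 0.14604228 0.10402677]
0.115 29 [0.5872897  0.16623812 0.12519751]
0.13 146 [0.59679962 0.17320551 0.13649676]
blue 187 [0.59910839 0.12876049 0.09483745]
  rect [599.3 152.1] [ 24.1 119.9] ang 5.67
[ 0.14080459 -0.9900374   0.599433    0.13569553]
bush [0.48201022 0.38793378 0.03494147] 0.04423803892011657
```

View pics/crop0.png

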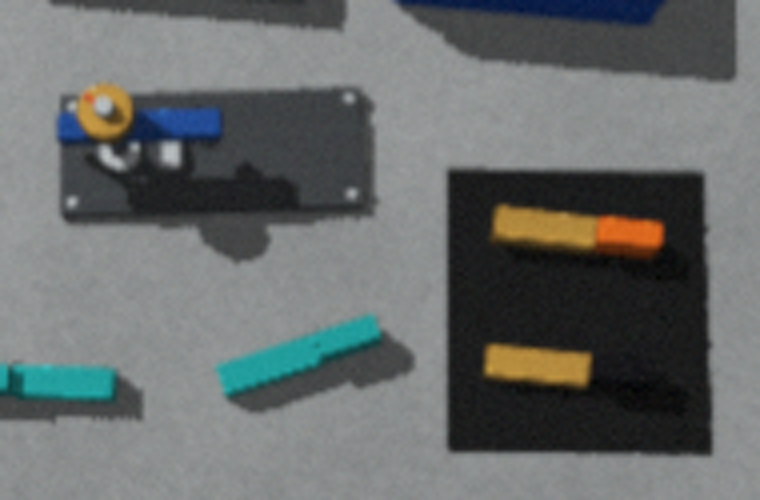

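The crop shows the orange-handled gauge with its brass tongue pointing left, towards the stand, so it's the right one. The measured sizes also match: gauge 126×26 mm, plate 101×244 mm, bar top at z 0.095. Next I grasp it.

```bash
cat >> h.py <<'E'
yaw=np.radians(6.6); O=np.array([.598,.1733])          # stand pose
def st(x,y,z): return np.array([*(O+x*np.array([np.cos(yaw),np.sin(yaw)])+y*np.array([-np.sin(yaw),np.cos(yaw)])),z])
E
python3 - <<'E'
from h import *
import pickle
c=pickle.load(open("top0.pkl","rb")); W=cloud(c); print("bottles z",np.nanmax(W[225:270,440:525,2]))
q=down(np.radians(-1.7))
G=np.array([.5616,-.2343])
ql=down(yaw)
for p,r in((st(0,-.153,.04),ql),(st(0,0,.12),ql),(np.r_[G,.03],q)): print(bot.ik(p,r))
o=bot.get_obs(); p=o["ee_pos"]
bot.servo_line([p[0],p[1],.34],max_speed=.25)
bot.move_pose([*G,.2],q)
bot.move_gripper(.75,40)
bot.servo_line([*G,.028],max_speed=.15)
f0=bot.get_obs()["wrist_force"]
bot.move_gripper(0,50)
o=bot.get_obs();print(o["time"],o["ee_pos"],o["finger_gap"],o["grasp_force"],f0,o["wrist_force"])
bot.servo_line([*G,.085],max_speed=.1)
c=bot.camera("top");save(c,"g1.png",(280,150,400,270),4)
o=bot.get_obs();print(o["time"],o["finger_gap"],o["grasp_force"],o["wrist_force"],o["ee_pos"],o["joint_pos"])
E
```

```text
bottles z 0.13603514380240603
[-3.60708895e-02  5.47573553e-01  1.76463989e+00 -4.44089210e-16
  8.29379208e-01 -1.51262620e-01]
[ 2.12147600e-01  4.42826970e-01  1.72564209e+00 -4.44089210e-16
  9.73123593e-01  9.69558693e-02]
[-4.66792673e-01  5.52446974e-01  1.78421174e+00 -4.44089210e-16
  8.04933936e-01 -4.37122075e-01]
4.5917 [ 0.56193101 -0.23461153  0.02879476] 0.2264197834534612 50.37272930145264 [-0.00676485 -0.04566337  0.17415034] [-1.42852077  0.50764836  5.24298308]
5.3583 0.2270326183784986 49.47243332862854 [ 0.30791736 -0.26282555 -2.72969509] [ 0.56083071 -0.23391031  0.08422363] [-4.66787966e-01  4.68840898e-01  1.77490856e+00 -4.41660648e-06
  8.99518600e-01 -4.37117850e-01]
```

```bash
python3 - <<'E'
from h import *
ql=down(yaw)
bot.move_pose(st(0,-.235,.085),ql)
bot.servo_line(st(0,-.235,.045),max_speed=.08)
c=bot.camera("top");save(c,"g2.png",(195,150,335,255),4); W=cloud(c); Z=W[...,2]
s=bot.camera("side");save(s,"g2s.png",(170,190,330,310),4)
hsv=cv2.cvtColor(c["pixels"],cv2.COLOR_RGB2HSV)
m=(hsv[...,0]>12)&(hsv[...,0]<28)&(hsv[...,1]>110)
sub=np.zeros_like(m);sub[150:225,235:320]=1
P=W[m&sub&(Z<.08)&(Z>.03)]; d=P[:,:2]-O
x=d@[np.cos(yaw),np.sin(yaw)];y=d@[-np.sin(yaw),np.cos(yaw)]
print(len(P),"x",np.percentile(x,[2,50,98]),"y",np.percentile(y,[2,98]),"z",np.median(P[:,2]))
a=np.polyfit(y,x,1);print("slope",a)
o=bot.get_obs();print(o["time"],o["finger_gap"],o["wrist_force"],o["ee_pos"],st(0,-.235,.045))
E
```

```text
30 x [-0.01201172 -0.00054018  0.01290512] y [-0.14208198 -0.13212722] z 0.04597246200678057
slope [-0.62565638 -0.08632666]
6.875 0.22627265603527724 [ 0.11461807  1.40933423 -2.7840686 ] [ 0.62563229 -0.06021261  0.04550313] [ 0.62501023 -0.0601426   0.045     ]
```

View pics/g2.png

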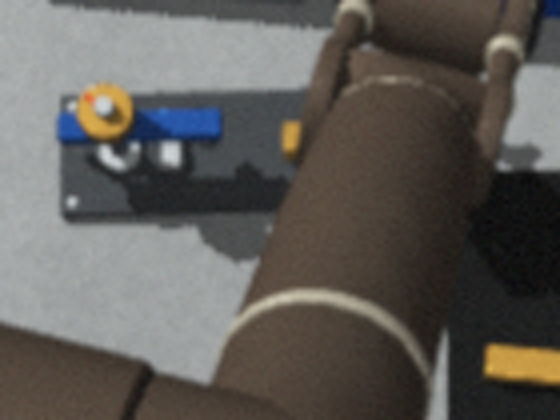

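View pics/g2s.png

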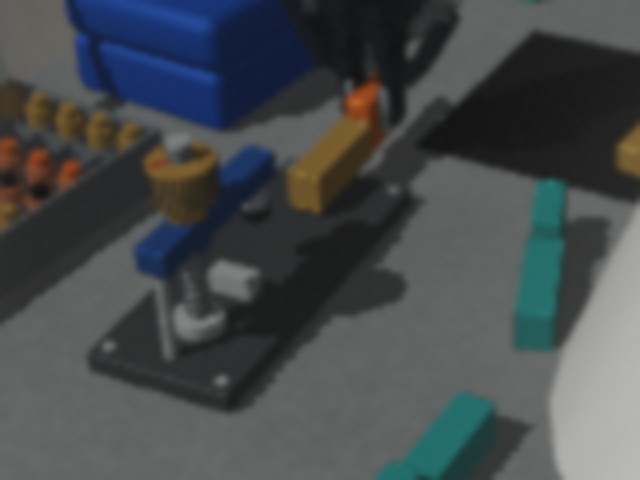

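The gauge is held level, in line with the bar, its tip at about y=-131 mm as expected (top crop (292,137), side crop (310,180)). The back-stop block shows at top crop (170,155). I'll check its stand coordinates, then insert.

```bash
python3 - <<'E'
from h import *
c=bot.camera("top");W=cloud(c);g=c["pixels"].min(-1)
def loc(P): 
    d=P[:,:2]-O; return d@[np.cos(yaw),np.sin(yaw)],d@[-np.sin(yaw),np.cos(yaw)]
m=np.zeros(g.shape,bool);m[184:194,233:242]=1;m&=g>140
P=W[m];x,y=loc(P);print("block",m.sum(),"z",np.median(P[:,2]),"x",np.median(x),x.min(),x.max(),"y",np.median(y),y.min(),y.max())
# top camera ray onto z=.029 for the block centroid
v,u=np.nonzero(m);p=cv2.undistortPoints(np.array([[[u.mean(),v.mean()]]]),np.array(c["mtx"]),np.array([c["k1"],0,0,0,0.])).ravel()
r=R.from_rotvec(np.ravel(c["rvec"]));C=-r.inv().apply(np.ravel(c["tvec"]));d=r.inv().apply([*p,1]);Q=C+d*(.029-C[2])/d[2];print("ray",loc(Q[None]))
bot.servo_line(st(0,-.235,.0400),max_speed=.05)
o=bot.get_obs();print(o["time"],o["wrist_force"],o["ee_pos"])
bot.servo_line(st(0,-.165,.0400),max_speed=.05)
o=bot.get_obs();f0=o["wrist_force"];print(o["time"],f0,o["ee_pos"])
ey=np.array([-np.sin(yaw),np.cos(yaw),0])
for i in range(1,20):
    bot.servo_line(st(0,-.165+.001*i,.0400),max_speed=.02)
    o=bot.get_obs();f=(o["wrist_force"]-f0)@ey
    if i%4==0 or f<-3: print(i,f,o["wrist_force"],o["time"])
    if f<-6: break
P=o["ee_pos"][None];print("handle at",loc(P),o["ee_pos"])
E
```

```text
block 23 z 0.027228699440549852 x -0.006717505547501658 -0.014902155157367529 0.0005853000001359659 y -0.03944858340675734 -0.04597016847618081 -0.03168101630885466
ray (array([-0.00747104]), array([-0.03982297]))
7.175 [-0.80881786  0.20810673 -3.2447624 ] [ 0.62498067 -0.06004231  0.03996   ]
8.725 [-0.13338647 -0.80924936 -2.00628095] [0.6170144  0.00905743 0.0400091 ]
4 0.9317449982973924 [ 0.18071559  0.16505458 -1.75878588] 9.725
8 -0.803019682129868 [-0.56699221 -1.66779624 -1.46059351] 10.725
12 0.20833508410413795 [ 0.38759578 -0.53924467 -2.62478394] 11.725
15 -4.385971743999473 [ 0.71509764 -5.12630892 -2.2138775 ] 12.475
16 -6.387490385255083 [-0.61148005 -7.29467086 -1.80778093] 12.725
handle at (array([0.00023038]), array([-0.15103958])) [0.61558891 0.02328788 0.04035469]
```

Contact with the back stop came within 2 mm of where I expected it. Now I release, back off, and check that the gauge is seated.

```bash
python3 - <<'E'
from h import *
bot.move_gripper(.6,40)
p=bot.get_obs()["ee_pos"]
bot.servo_line([p[0],p[1],.2],max_speed=.15)
bot.move_pose([.45,-.15,.30],down(yaw))
o=bot.get_obs();print(o["time"],o["wrist_force"],o["wrist_torque"])
c=bot.camera("top");save(c,"g3.png",(195,150,315,240),5); W=cloud(c); Z=W[...,2]
s=bot.camera("side");save(s,"g3s.png",(170,190,300,310),5);Ws=cloud(s)
def loc(P):
    d=P[...,:2]-O; return d@[np.cos(yaw),np.sin(yaw)],d@[-np.sin(yaw),np.cos(yaw)]
X,Y=loc(W)
m=(abs(X)<.03)&(Y<-.09)&(Y>-.2)&(Z>.03)&(Z<.075)
x,y,z=X[m],Y[m],Z[m];print("gauge n",m.sum(),"y",y.min(),y.max(),"fit x(y)",np.polyfit(y,x,1),"mean x",x.mean())
h=(y>-.17)&(y<-.135);t=(y>-.12);print("handle z,x",np.median(z[h]),np.median(x[h]),"tongue z,x",np.median(z[t]),np.median(x[t]))
b=(abs(X)<.02)&(Y<.045)&(Y>-.08)&(abs(Z-.095)<.006)&(c["pixels"][...,2]>c["pixels"][...,0]*1.5);print("bar",b.sum(),np.median(Z[b]),np.mean(Z[b]),"table",np.nanmedian(Z[262:290,200:240]),"plate",np.nanmedian(Z[(abs(X-.03)<.01)&(Y<-.1)&(Y>-.18)]))
k=(np.hypot(X,Y)<.03)&(Z>.125)&(Z<.142);q=W[k];(cc,r)=cv2.minEnclosingCircle((q[:,:2]*1000).astype(np.float32));print("collar",k.sum(),q.mean(0),cc,r,np.median(q[:,2]))
E
```

```text
15.3667 [ 0.09838809  0.40865348 -0.47196729] [-0.04307552 -0.02872748  0.02189881]
gauge n 226 y -0.17687520326503764 -0.09076840491223058 fit x(y) [ 5.91746228e-03 -3.78711951e-05] mean x -0.0008309471768755813
handle z,x 0.05523403577345934 -0.0018295405021287344 tongue z,x 0.041584181400882124 -0.0003631265867334973
bar 171 0.09543474906058486 0.09514283971702432 table -0.0005587411181915226 plate 0.013921696421477992
collar 143 [0.59574475 0.17267737 0.13387003] (597.522216796875, 173.42437744140625) 21.64730453491211 0.13398419848711585
```

View pics/g3.png

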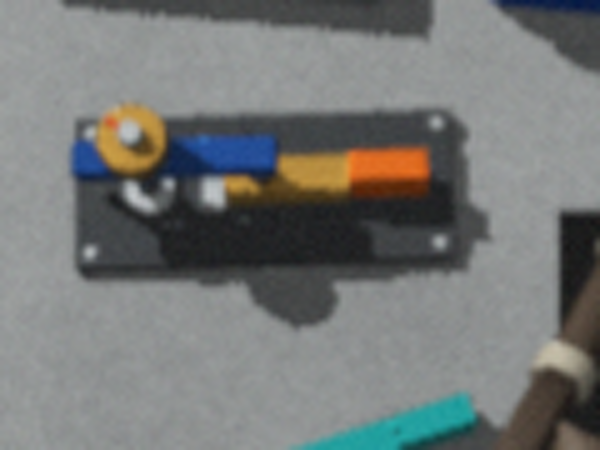

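View pics/g3s.png

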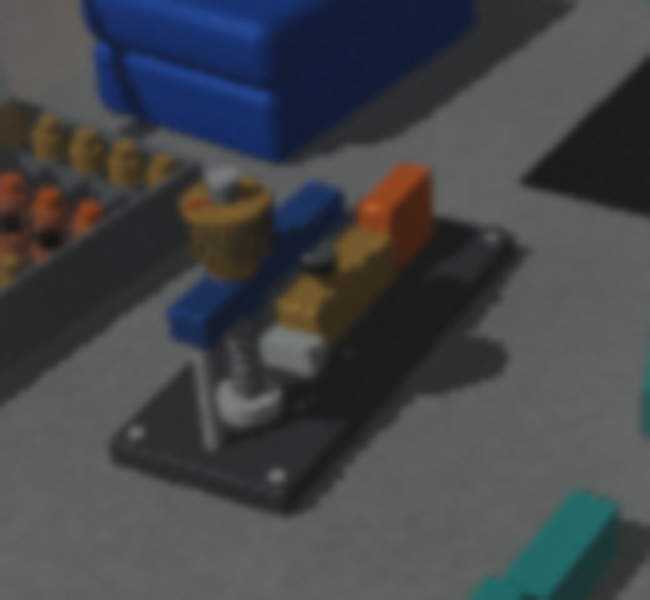

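The gauge is flat and home: its tongue touches the block at top crop (225,190), its rear end is at y=-177 mm, and it is straight to within 0.01 rad. The foot's clearance is about 8.7 mm, so contact should come after about 1.5 rad. Now the collar.

```bash
cat >> h.py <<'E'
C=np.array([.5976,.1734]); Z0=.1247; Y0=1.0; L=.00573
def turn(a,speed=.003):
    bot.servo_line([*C,Z0-L*a],rot=down(Y0-a),max_speed=speed)
E
python3 - <<'E'
from h import *
bot.move_pose([*C,.23],down(Y0))
bot.move_gripper(.85,40)
bot.servo_line([*C,Z0],max_speed=.1)
bot.sleep(.2);o=bot.get_obs();print("pre",o["time"],o["wrist_force"],o["wrist_torque"],o["ee_pos"])
bot.move_gripper(0,40)
o=bot.get_obs();print("grip",o["time"],o["wrist_force"],o["wrist_torque"],o["finger_gap"],o["grasp_force"])
for a in(.1,.4,.8,1.0,1.1):
    turn(a);bot.sleep(.15);o=bot.get_obs();print(a,round(o["time"],2),o["wrist_force"].round(2),o["wrist_torque"].round(3),o["joint_pos"][5].round(3),o["ee_pos"])
E
```

```text
pre 18.5667 [-0.56149594 -0.12556486 -0.33375231] [-0.0057833   0.01075768  0.02320069] [0.59814704 0.17351123 0.12556996]
grip 18.9583 [-0.91222241 -0.0584578   2.4298157 ] [ 0.04101895  0.13148606 -0.07502879] 0.4771751387615827 40.35804569721222
0.1 19.45 [-1.52 -0.53  4.92] [-0.089  0.254 -0.034] -0.688 [0.59770337 0.17339054 0.12458218]
0.4 20.32 [-2.48 -0.38  6.16] [-0.201  0.372 -0.116] -0.388 [0.59723701 0.17300985 0.12283806]
0.8 21.39 [-5.62 -2.43  8.11] [-0.331  0.542 -0.137] 0.012 [0.59652745 0.17268016 0.12053949]
1.0 22.07 [-5.83 -2.13  7.93] [-0.351  0.699 -0.17 ] 0.212 [0.59614314 0.17261381 0.11938252]
1.1 22.57 [-6.05 -2.24  9.49] [-0.387  0.744 -0.115] 0.312 [0.59595673 0.17264573 0.11883537]
```

```bash
cat >> h.py <<'E'
def loc(P):
    d=P[...,:2]-O; return d@[np.cos(yaw),np.sin(yaw)],d@[-np.sin(yaw),np.cos(yaw)]
def bar(name="side"):
    out=[]
    for _ in range(3):
        c=bot.camera(name);W=cloud(c);X,Y=loc(W);Z=W[...,2];p=c["pixels"].astype(int)
        b=(abs(X)<.009)&(Y<-.03)&(Y>-.083)&(Z>.08)&(Z<.105)&(p[...,2]>p[...,0]*1.5);out.append((int(b.sum()),round(float(np.median(Z[b])),4)))
    return c,out
E
python3 - <<'E'
from h import *
import pickle
c0=pickle.load(open("top0.pkl","rb"));W=cloud(c0);X,Y=loc(W);Z=W[...,2];p=c0["pixels"].astype(int)
b=(abs(X)<.009)&(Y<-.03)&(Y>-.083)&(Z>.08)&(Z<.105)&(p[...,2]>p[...,0]*1.5);print("start",b.sum(),np.median(Z[b]))
s0=pickle.load(open("side0.pkl","rb"));W=cloud(s0);X,Y=loc(W);Z=W[...,2];p=s0["pixels"].astype(int)
b=(abs(X)<.009)&(Y<-.03)&(Y>-.083)&(Z>.08)&(Z<.105)&(p[...,2]>p[...,0]*1.5);print("start side",b.sum(),np.median(Z[b]))
for n in("top","side"):
    c,o=bar(n);print(n,o)
save(c,"g4s.png",(190,190,290,290),6)
o=bot.get_obs();print(o["time"],o["wrist_force"].round(2),o["wrist_torque"].round(3),o["finger_gap"])
E
```

```text
start 98 0.09512800844544578
start side 61 0.09629399803982605
top [(84, 0.0898), (83, 0.0894), (79, 0.0889)]
side [(32, 0.0898), (32, 0.09), (33, 0.09)]
22.8667 [-6.93 -2.17  9.31] [-0.406  0.783 -0.115] 0.48162482590974925
```

View pics/g4s.png

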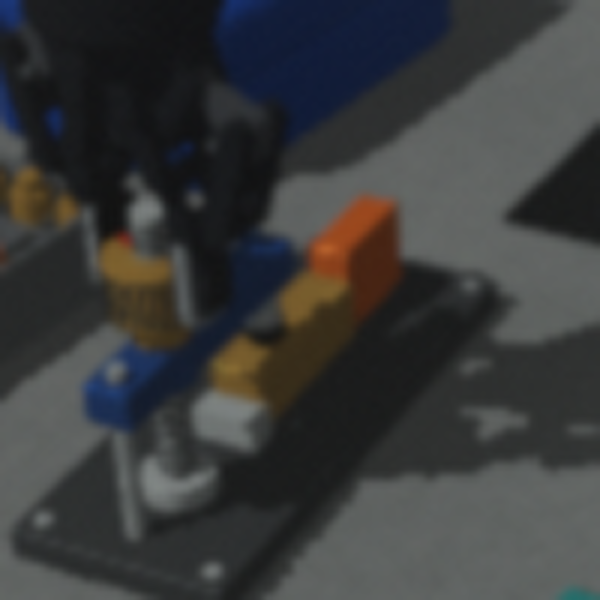

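The bar has dropped about 6 mm for 1.1 rad, so the collar is turning without slip. The grip is building up side load because it is about 1.5 mm off-centre, so I'll re-grip centred. Then I'll turn in small steps, averaging the torque.

```bash
cat >> h.py <<'E'
def wr(n=12):
    a=[]
    for _ in range(n):
        bot.sleep(.02);o=bot.get_obs();a.append(np.r_[o["wrist_force"],o["wrist_torque"]])
    a=np.array(a);return a.mean(0).round(3),a[:,5].std().round(3)
E
python3 - <<'E'
from h import *
import json
bot.move_gripper(.65,40);print("open",wr())
C2=np.array([.5958,.1726]); zz=Z0-L*1.1+.0
def turn2(a,speed=.003): bot.servo_line([*C2,zz-L*(a-1.1)],rot=down(Y0-a),max_speed=speed)
bot.servo_line([*C2,zz],rot=down(Y0-1.1),max_speed=.05)
bot.move_gripper(0,40);print("grip",wr(),bot.get_obs()["ee_pos"])
for a in(1.14,1.18,1.22,1.26,1.30,1.34):
    turn2(a);m,s=wr();print(a,round(bot.get_obs()["time"],2),m,s)
E
```

```text
open (array([ 0.118,  0.255,  0.252, -0.   , -0.022,  0.006]), np.float64(0.033))
grip (array([-1.089, -0.296,  2.716, -0.039,  0.237, -0.051]), np.float64(0.026)) [0.59575718 0.17264141 0.11867046]
1.14 24.53 [-2.494 -0.358  4.651 -0.043  0.424 -0.104] 0.032
1.18 24.98 [-2.808 -0.37   5.189 -0.042  0.498 -0.135] 0.021
1.22 25.43 [-3.083 -0.244  5.62  -0.034  0.527 -0.136] 0.033
1.26 25.88 [-3.398 -0.181  5.538 -0.033  0.53  -0.136] 0.027
1.3 26.33 [-3.401 -0.136  5.585 -0.01   0.552 -0.14 ] 0.028
1.34 26.78 [-3.766 -0.097  5.9   -0.034  0.599 -0.133] 0.02
```

```bash
python3 - <<'E'
from h import *
C2=np.array([.5958,.1726]); zz=Z0-L*1.1
def turn2(a,speed=.003): bot.servo_line([*C2,zz-L*(a-1.1)],rot=down(Y0-a),max_speed=speed)
base=-.136;a=1.34
while a<1.9:
    a+=.03;turn2(a);m,s=wr();r=base-m[5];print(round(a,2),round(bot.get_obs()["time"],2),m,"rise",round(r,3))
    if r>.065: break
E
```

```text
1.37 27.23 [-3.886  0.144  6.057 -0.014  0.582 -0.133] rise -0.003
1.4 27.68 [-4.142e+00 -4.000e-03  6.188e+00  1.000e-03  6.160e-01 -1.350e-01] rise -0.001
1.43 28.13 [-4.118e+00  6.100e-02  6.218e+00 -3.000e-03  6.420e-01 -1.330e-01] rise -0.003
1.46 28.58 [-4.403 -0.022  6.401  0.023  0.638 -0.143] rise 0.007
1.49 29.03 [-4.513e+00  2.360e-01  6.477e+00  2.000e-03  6.570e-01 -1.420e-01] rise 0.006
1.52 29.48 [-4.462 -0.09   6.124  0.02   0.687 -0.126] rise -0.01
1.55 29.93 [-4.79   0.488  6.497  0.035  0.698 -0.133] rise -0.003
1.58 30.38 [-4.824  0.285  6.613  0.07   0.7   -0.128] rise -0.008
1.61 30.83 [-4.711  0.497  6.67   0.064  0.736 -0.138] rise 0.002
1.64 31.28 [-5.373  0.508  6.726  0.077  0.731 -0.142] rise 0.006
1.67 31.73 [-4.935  0.756  6.911  0.088  0.738 -0.137] rise 0.001
1.7 32.18 [-5.278  0.665  6.804  0.098  0.746 -0.131] rise -0.005
1.73 32.63 [-5.221  1.004  6.865  0.115  0.786 -0.095] rise -0.041
1.76 33.08 [-5.623  1.075  6.912  0.123  0.806 -0.096] rise -0.04
1.79 33.53 [-5.371  0.924  7.175  0.143  0.82  -0.049] rise -0.087
1.82 33.98 [-5.676  1.154  7.127  0.151  0.841 -0.048] rise -0.088
1.85 34.43 [-5.733  1.263  7.345  0.16   0.846 -0.04 ] rise -0.096
1.88 34.88 [-6.176  1.31   7.548  0.187  0.863 -0.016] rise -0.12
1.91 35.33 [-6.029e+00  1.780e+00  7.514e+00  2.140e-01  8.720e-01  1.000e-03] rise -0.137
```

The torque rose in the positive direction. Contact was at about 1.70 rad and the slope is the expected 0.065 N m per 0.1 rad, so the foot now presses with about 23 N. My stop test had the sign the wrong way round. I'll back off about 0.07 rad to reach about 15 N, then release.

```bash
python3 - <<'E'
from h import *
C2=np.array([.5958,.1726]); zz=Z0-L*1.1
def turn2(a,speed=.003): bot.servo_line([*C2,zz-L*(a-1.1)],rot=down(Y0-a),max_speed=speed)
for a in(1.875,1.84):
    turn2(a);print(a,wr())
j=bot.get_obs()["joint_pos"][5]
bot.move_gripper(.3,40);print("rel",wr(),bot.get_obs()["finger_gap"])
bot.move_gripper(.65,40);print("rel",wr(),bot.get_obs()["finger_gap"])
c,o=bar("side");print(o,bar("top")[1])
print(bot.get_obs()["time"])
E
```

```text
1.875 (array([-5.912,  1.294,  7.299,  0.219,  0.872,  0.144]), np.float64(0.024))
1.84 (array([-5.741,  1.645,  7.571,  0.187,  0.851,  0.116]), np.float64(0.025))
rel (array([-5.691,  1.322,  7.424,  0.174,  0.852,  0.135]), np.float64(0.022)) 0.4795631379566031
rel (array([-0.011,  0.046,  0.315,  0.003,  0.008,  0.006]), np.float64(0.019)) 0.6558390585795048
[(54, 0.086), (53, 0.0856), (53, 0.086)] [(77, 0.0854), (75, 0.0855), (77, 0.0855)]
37.4417
```

The torques are consistent once I account for the residual friction hold after each stop. The spring part is about 0.136 N m at 1.91 rad (about 23.5 N) and about 0.086 N m at 1.84 rad (about 15 N). Free now, so I'll retreat and do a final check.

```bash
python3 - <<'E'
from h import *
p=bot.get_obs()["ee_pos"]
bot.servo_line([p[0],p[1],.26],max_speed=.1)
bot.move_pose([.45,-.15,.30],down(yaw))
bot.sleep(.5)
c=bot.camera("top");save(c,"end.png",(140,150,380,260),3);W=cloud(c);Z=W[...,2];X,Y=loc(W)
m=(abs(X)<.03)&(Y<-.09)&(Y>-.2)&(Z>.03)&(Z<.075)
print("gauge y",Y[m].min(),"slope",np.polyfit(Y[m],X[m],1),"x",X[m].mean())
for n in("top","side"):print(bar(n)[1])
print(bot.get_obs()["time"],wr())
E
```

```text
gauge y -0.17684967650325653 slope [ 5.47681696e-03 -9.13717379e-05] x -0.0008274872181220711
[(90, 0.0854), (91, 0.0856), (89, 0.0853)]
[(56, 0.0857), (58, 0.0858), (54, 0.0859)]
41.3083 (array([ 0.162,  0.012, -0.099,  0.013, -0.001,  0.011]), np.float64(0.029))
```

View pics/end.png

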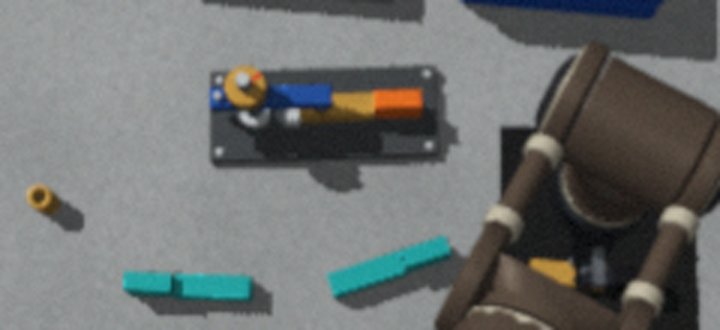

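The gauge is still home under the foot (top crop (360,105)), the bushing at (40,197) is untouched, and the arm is clear. I'm handing in.

```bash
python3 -c "
from workcell import bot
print(bot.job_done())"
```

```text
the job is handed in; nothing more can be done
None
```

The job is handed in: the orange gauge lies flat and home against the back stop. The foot presses it with about 15 N, after peaking near 23.5 N before I backed it off (both estimated from wrist torque). The arm is clear of the bench, and the judge's result was not shown.

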